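Fish the driving weight out of its well

TASK

Take the hook tool from its wooden stand, use it to hook the wire loop of the looped brass weight and draw that weight up out of the deep well in its rosewood block, and stand it flat in the round tin dish without dropping it. Then unhook it and hang the hook back in its stand as it was. Touch the weight only with the hook, and leave the weight with the ball knob in its own well.

Things in the scene. Friction and masses are not known exactly. Their poses are not given: they have to be found in the camera images.
- hook_grip (a point): Hook tool: centre of its upright wood handle, 26x26x60 mm (z up). Below: collar 52 mm wide, underside -38 mm; 6 mm shank on the z axis down to -130 mm, there a level foot along +x, its upturned tip 22 mm out from the axis, 9 mm above the foot's axis. The collar rests on a fixed stand's cheeks, tops 115 mm up; the foot points along their 32 mm gap, open above and at its ends: lift straight up.
- loop (a point): Centre of the wire loop's opening on the 350 g brass weight to draw out. Weight: disc 64 mm wide, 16 mm thick, underside 35 mm below this point (z up). Loop: upright arch of 5 mm wire in this frame's y-z plane, so the foot enters along +x or -x; opening 36 mm wide, 38 high, round top, crown's underside 19 mm above this point, disc's top 19 mm below. Starts upright within 4 mm of its well's axis.
- dish_floor (a point): Centre of the inner floor of the fixed round tin dish; floor 4 mm above the bench, inside 152 mm across, outside 160 mm, rim 14 mm above the bench.
- knob (a point): Centre of the 24 mm ball knob, 46 mm above the underside of the other brass weight (disc 64 mm wide, no loop), to be left in its well. Both weights stand in like blocks, some 20 cm apart in y: fixed rosewood, 120 x 120 mm, 105 mm high on the bench, each with a round well 90 mm across and 93 mm deep (well floor 12 mm above the bench).
There are look-alikes about, which are no part of the job. What is shaped like the part that bears loop but green is not meant.

How it is judged (in metres and radians):
On the way, in this order (a step that is already met when the one before it is completed fails the run):
1. the looped weight hangs on the hook, drawn clear of its well (its underside above the block's top) (height (world z) of loop above 0.14 m and contact force between hook and weight above 1 N), for 0.1 s.
2. the looped weight stands in the dish, unhooked (hook and weight no longer touch) (horizontal distance between loop and dish_floor below 0.045 m and z of loop in the frame of dish_floor below 0.043 m and angle between loop's own z axis and vertical below 0.17 rad and contact force between hook and weight below 0.05 N), for 0.2 s.
At the end, for the whole second after the job is handed in: The looped weight stands flat (within 10 degrees) and still on the dish's floor, its middle within 45 mm of the dish's centre; the hook tool hangs upright (within 10 degrees) and still in its stand, its handle within 22 mm of where it started; the knob weight is within 20 mm of where it started (horizontal distance between loop and dish_floor below 0.045 m and z of loop in the frame of dish_floor between 0.028 and 0.043 m and angle between each of loop, hook_grip's own z axis and vertical below 0.17 rad and linear speed of each of weight, hook below 0.02 m/s and distance of hook_grip from where it was at the start of the episode below 0.022 m and distance of knob from where it was at the start of the episode below 0.02 m); the robot touches nothing.
It fails at once if the gripper or arm touches the looped weight (contact force between any of the fingers, the arm and weight above 0.5 N).
It fails at once if the looped weight is dropped or slammed into the dish (over 110 N, as from a fall of about 20 mm) (contact force between weight and dish above 110 N).
It fails at once if the knob weight is lifted or shoved out of place by more than 30 mm (distance of knob from where it was at the start of the episode above 0.03 m).
It also fails if it takes over 61 s, if anything falls off the work surface, if the arm or the gripper's body presses on something with over 40 N, if the wrist force passes 120 N, or if a joint passes its speed limit or range.

ROBOT

A 6-joint arm with a two-finger parallel gripper is mounted at the origin on the work surface. World frame = base frame: x ahead of the robot, y to its left, z up, the work surface at z = 0. Lengths are in mm, angles in rad, forces in N, time in s.
With the tool pointing down it reaches from about 400 to 925 mm from the base axis. Payload 12.5 kg.
Tool frame: the origin (TCP) lies between the finger pads; the fingertips stand 14 mm ahead of it and the grasp point (between the pads) lies 5 mm behind it; x points along the fingers, y is the direction in which the jaws open and shut, and the axes are right-handed (so a half turn about x gives the same grasp; the last joint's range is limited). The gripper opens to 95 mm and grips with 3 to 60 N. Pads are 20 mm wide; open, the fingers measure 119 mm over their backs; the gripper's body (75 mm by 180 mm) begins 59 mm behind the grasp point.
Start: joints at [1.177, 0.491, 1.559, -0, 1.092, -0.106], TCP at [177.384, 599.316, 228.661] pointing down, gripper open.
Joint ranges: [-3.1, 3.1], [-0.84, 2.19], [0.05, 2.79], [-1.13, 4.28], [0.06, 2.93], [-2.69, 2.69]. Speed limits (rad/s): [2.22, 2.22, 2.79, 3.14, 3.14, 3.14].

INTERFACE

Orientations are given as [roll, pitch, yaw] about the fixed x, y, z axes, in that order (R = Rz(yaw) Ry(pitch) Rx(roll)).
In Python, from cell import env, cams gives the robot as it stands.
- The arm moves only by the tool carry_out, never from a script. Its arguments are lists of equal length, an entry for each row: "grip": the closure, from -1 (fully open) to 1 (shut); "linear": the shift along the tool's x, y, z scaled (see below), a list of three; "turn": the turn about the tool's x scaled (see below). In form: {"grip": [grip, ...], "linear": [[tx, ty, tz], ...], "turn": [turn, ...]}. A call has 1 to 5 rows; each row shifts and turns the commanded pose from where the row before left it, along the tool's axes as they then stand; what a row does not reach is not made up. The controller multiplies each number of a shift by 0.5 m and each number of a turn by 180 degrees. A row lasts 1/10 s, in which the tool goes at most 50 mm and 8.59 degrees, less where a joint would pass 70% of its speed; a pose out of reach is approached as far as the arm can. A call with a number of a shift or a turn outside -1 to 1 is refused whole. A call with a gripper value outside its range is refused whole. The fingers move at their own pace and stop on an object; the grip force is fixed at half the most. Time passes only in rows, so rows that do not move let the fingers close. It gives the time, the measured TCP pose, the force and the opening at its end, in the units of the state.
- env.state(): the state, without advancing time (a new reading comes with each control period).
- cams.read_camera(name): name is "scene" or "top" or "wrist"; returns the picture (400x640x3 uint8, blue, green, red); there is no depth.
- cams.camera_info(name): a dict with "fx", "fy", "cx", "cy" (pixels), "dist" ([k1, k2, p1, p2, k3] as OpenCV has them; the pictures are not rectified), "view" (4x4, takes a point from world to camera coordinates). Camera axes: x right, y down, z forward; pixel columns grow to the right and rows downward; lengths in mm; the calibration is good to about 2 mm. A picture is of the moment at which its call begins: read the wrist's pose just before it. camera_info takes no time and is no camera call; for the wrist camera it gives the pose at the moment of the call.
- env.job_done(): hands the job in, once; it reports no verdict.
The state is a dict: "t": time; "joints": joint angles; "qvel": joint speeds; "tau": joint torques, N m; "eef_pos": TCP position; "tcp_rot": TCP orientation; "ft_force": force on the tool from outside, world axes, zero at the start; "moment": the same for the moment, N m; "opening": opening from 0.0 (shut) to 1.0 (fully open).
Only numpy, scipy, OpenCV 4.12 (cv2) and the standard library are available. Lean on these libraries where they do the work, as an engineer would, in place of code of your own. Each camera call takes 0.05 s, during which the arm holds its last target. There are 200 camera calls.

## Working session

There is one attempt and no reset: what is moved stays moved. The work goes in short steps, Python scripts to look and compute and a tool call to move; the robot and the scene stay as the last step left them, time stands still between calls to the robot, and variables do not carry over. Pictures are saved under pics/ and viewed, about 8 in all and at most 12, crops included, and the job is handed in when it is done.

Besides the shell and the picture viewer there is one more tool, called as a command line: name --pt "numbers of a row" for each row, then --argument value for the rest. carry_out: Moves the arm, as the interface text tells. Shifts and turns lie within -1 to 1; 1 stands for 0.5 m of shift or 180 degrees of turn. Its arguments: {"type":"object","properties":{"grip":{"type":"array"},"linear":{"type":"array"},"turn":{"type":"array"}},"required":["grip","linear","turn"]}

```bash
mkdir -p pics; ls
python3 - <<'E'
from cell import env, cams
import cv2
for n in ["scene","top","wrist"]:
    cv2.imwrite(f"pics/{n}0.png",cams.read_camera(n))
    i=cams.camera_info(n); print(n,i)
print(env.state())
E
```

```text
pics
scene {'fx': 504.08143984105504, 'fy': 504.08143984105504, 'cx': 312.7413297975678, 'cy': 197.4481284433465, 'dist': array([-0.01864415,  0.        ,  0.        ,  0.        ,  0.        ]), 'view': array([[-8.17937620e-01,  5.75297883e-01,  3.22425384e-03,
         4.62958060e+02],
       [ 4.99915033e-01,  7.13512284e-01, -4.90902415e-01,
        -2.37845759e+02],
       [-2.84715665e-01, -3.99915700e-01, -8.71208599e-01,
         1.45054149e+03],
       [ 0.00000000e+00,  0.00000000e+00,  0.00000000e+00,
         1.00000000e+00]])}
top {'fx': 406.57965221853283, 'fy': 406.57965221853283, 'cx': 319.45600336554935, 'cy': 199.72625662223064, 'dist': array([-0.01831037,  0.        ,  0.        ,  0.        ,  0.        ]), 'view': array([[ 1.82884530e-02, -9.99824764e-01, -3.99666654e-03,
        -4.51137298e+00],
       [-9.93981554e-01, -1.77494553e-02, -1.08100083e-01,
         5.87904592e+02],
       [ 1.08010201e-01,  5.94959610e-03, -9.94131983e-01,
         9.55209577e+02],
       [ 0.00000000e+00,  0.00000000e+00,  0.00000000e+00,
         1.00000000e+00]])}
wrist {'fx': 
[... 456 characters left out ...]
+00,  0.00000000e+00,  0.00000000e+00,
         1.00000000e+00]])}
{'t': 0.15, 'joints': array([ 1.17740703e+00,  4.91431734e-01,  1.55928981e+00, -1.76845803e-05,
        1.09168548e+00, -1.05597872e-01]), 'qvel': array([-0.00074855, -0.00205839, -0.00207487, -0.00107327, -0.00224174,
        0.00215501]), 'tau': array([ 2.01702598e-03, -6.12895560e+01, -2.58281386e+01,  6.92757173e-02,
        4.73191857e-02, -7.72123008e-05]), 'eef_pos': array([177.31920739, 599.16011405, 228.19613452]), 'tcp_rot': array([-1.65713419,  1.5699818 , -1.94491745]), 'ft_force': array([ 0.05041383,  0.03845496, -0.13818215]), 'moment': array([0.0131642 , 0.01229961, 0.0106318 ]), 'opening': 1.0010707148913554}
```

View pics/scene0.png

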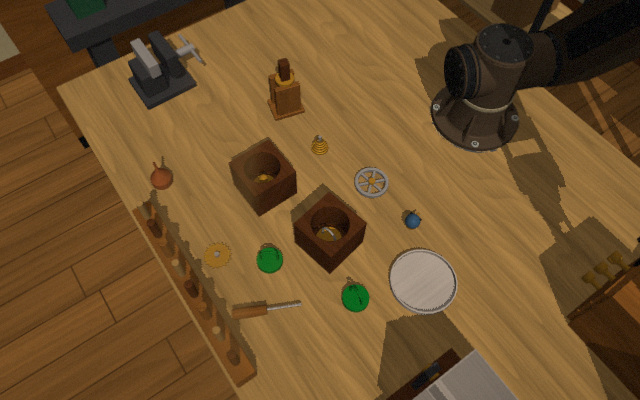

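View pics/top0.png

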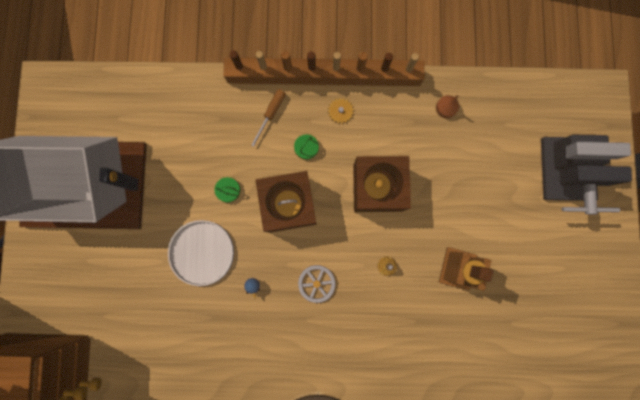

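Scene picture: blocks at (263,177) and (329,230), stand with hook at (285,95), dish at (423,281), green decoys at (270,259) and (355,297). Top picture: blocks at (287,203) and (382,183), stand at (468,268), dish at (202,253). Next, one enlarged crop of each.

Run:
```python
import cv2,numpy as np
s=cv2.imread("pics/scene0.png");t=cv2.imread("pics/top0.png")
up=lambda a,k:cv2.resize(a,None,fx=k,fy=k,interpolation=cv2.INTER_CUBIC)
a=up(t[160:240,245:325],5);b=up(t[235:300,430:510],5); c=up(s[180:280,285:385],4); d=up(s[50:125,250:330],5)
e=up(t[145:225,340:420],5)
W=np.zeros((600,800,3),np.uint8)
a=cv2.resize(a,(400,300)) if 0 else a
def put(im,x,y,w,h): W[y:y+h,x:x+w]=im[:h,:w]
put(up(t[175:235,250:325],5),0,0,375,300)     # top loop: x0=250,y0=175,k5
put(up(t[240:295,435:500],6)[:300],400,0,390,300)  # top stand x0=435,y0=240,k6
put(up(s[185:275,290:370],5)[:300],0,300,400,300) # scene loop x0=290,y0=185,k5 rows to 245
put(up(s[55:125,260:320],4.25)[:297],400,300,255,297) # scene stand x0=260 y0=55 k4.25
put(up(s[150:200,245:280],4),660,300,140,200) # knob
cv2.imwrite("pics/c1.png",W)
```

```text
(no output)
```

View pics/c1.png

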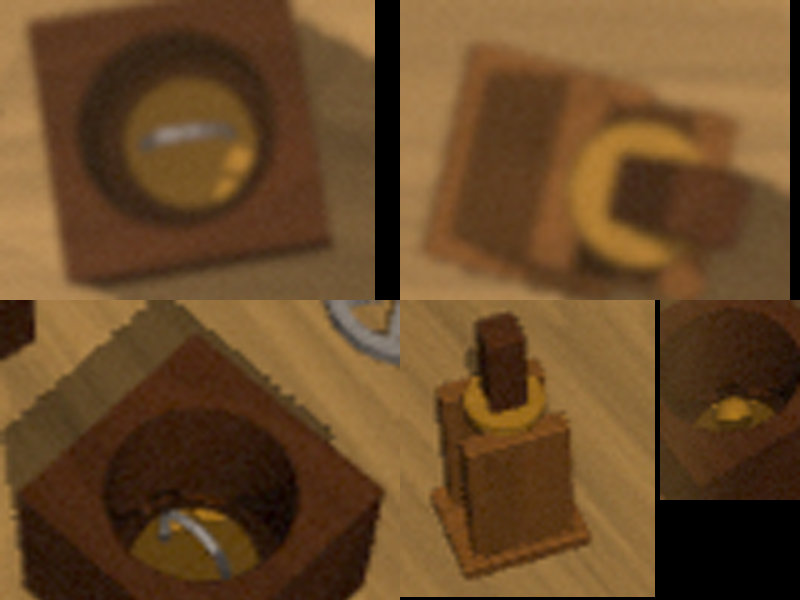

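Crop: the looped brass weight (grey wire, ends at top px (279,204) and (297,201)) is in the left block. The knob weight is in the other. Candidates for "loop": brass in well (287,203) is chosen; the green ones at (306,147) and (228,190), plus blue (252,286), are rejected. The hook's collar is at about top px (542,272)/crop (645,195).

```bash
cat > h.py <<'E'
import numpy as np, cv2
from cell import env, cams
from scipy.spatial.transform import Rotation as Ro
def ray(n,uv,info=None):
    i=info or cams.camera_info(n); K=np.array([[i['fx'],0,i['cx']],[0,i['fy'],i['cy']],[0,0,1]])
    p=cv2.undistortPoints(np.array([[uv]],float),K,i['dist'])[0,0]
    R=i['view'][:3,:3]; t=i['view'][:3,3]
    return -R.T@t, R.T@np.array([p[0],p[1],1])
def onz(n,uv,z,info=None):
    o,d=ray(n,uv,info); return o+d*(z-o[2])/d[2]
def proj(n,P,info=None):
    i=info or cams.camera_info(n); K=np.array([[i['fx'],0,i['cx']],[0,i['fy'],i['cy']],[0,0,1]])
    v=i['view']; return cv2.projectPoints(np.array(P,float).reshape(-1,1,3),cv2.Rodrigues(v[:3,:3])[0],v[:3,3],K,i['dist'])[0][:,0]
def rot(s=None):
    s=s or env.state(); return Ro.from_euler('xyz',s['tcp_rot']).as_matrix()
def st():
    s=env.state(); R=rot(s); print('t',round(s['t'],2),'pos',s['eef_pos'].round(1),'yawY',np.degrees(np.arctan2(R[1,1],R[0,1])).round(2),'yaw Z',np.degrees(np.arctan2(R[1,2],R[0,2])).round(2),'ax',R[:,0].round(3),'F',s['ft_force'].round(1),'op',round(s['opening'],3),'j',s['joints'].round(2))
def shift(target,turn=0):
    """tool-axis shift in units to world target (mm)"""
    s=env.state(); return (rot(s).T@(np.array(target)-s['eef_pos'])/500).round(4)
E
python3 - <<'E'
from h import *
st()
T=lambda x,y,x0,y0,k:((x+.5)/k+x0-.5,(y+.5)/k+y0-.5)
for n,(x,y) in {'collar':(645,195)}.items(): print(n,onz('top',T(x-400,y,435,240,6),123).round(1))
print('handletop',onz('top',T(708-400,205,435,240,6),183).round(1))
print('handletop scene',onz('scene',T(498-400,322-300,260,55,4.25),183).round(1),'collar sc',onz('scene',T(505-400,402-300,260,55,4.25),123).round(1))
for c in [(548,80),(520,265)]: print('cheek L edge',onz('top',T(c[0]-400,c[1],435,240,6),115).round(1))
for c in [(475,42),(425,250)]: print('base L edge',onz('top',T(c[0]-400,c[1],435,240,6),10).round(1))
for c in [(440,490),(468,575),(590,540)]: print('base scene',onz('scene',T(c[0]-400,c[1]-300,260,55,4.25),5).round(1))
for c in [(468,450),(568,418)]: print('cheek top scene',onz('scene',T(c[0]-400,c[1]-300,260,55,4.25),115).round(1))
cor=[onz('top',T(x,y,250,175,5),105) for x,y in [(30,22),(290,-5),(330,240),(70,285)]]
print('block',np.round(cor,1),np.mean(cor,0))
print('loop ends',[onz('top',T(x,y,250,175,5),z).round(1) for x,y,z in [(145,143,50),(237,130,50),(188,133,70)]])
print('loop scene crown',onz('scene',T(195,522-300,290,185,5),70).round(1))
print('disc',onz('top',T(192,143,250,175,5),28).round(1))
print('well',onz('top',T(176,128,250,175,5),105).round(1))
print('dish',onz('top',(202,253),14).round(1),onz('scene',(423,281),14).round(1))
print('knob',onz('top',(378,183),58).round(1))
E
```

```text
t 0.15 pos [177.3 599.2 228.2] yawY 73.51 yaw Z -16.49 ax [-0.    -0.001 -1.   ] F [ 0.1  0.  -0.1] op 1.001 j [ 1.18  0.49  1.56 -0.    1.09 -0.11]
collar [ 426.5 -334.8  123. ]
handletop [ 427.2 -333.4  183. ]
handletop scene [ 424.1 -338.3  183. ] collar sc [ 428.1 -329.6  123. ]
cheek L edge [ 467.  -303.1  115. ]
cheek L edge [ 400.2 -291.8  115. ]
base L edge [ 480.3 -308.9   10. ]
base L edge [ 396.1 -287.4   10. ]
base scene [ 453.2 -382.1    5. ]
base scene [ 477.6 -309.5    5. ]
base scene [ 393.7 -287.1    5. ]
cheek top scene [ 465.4 -315.9  115. ]
cheek top scene [ 399.  -301.8  115. ]
block [[624.5 151.  105. ]
 [638.9  33.6 105. ]
 [528.4  13.3 105. ]
 [506.2 128.9 105. ]] [574.52207823  81.70009352 105.        ]
loop ends [array([575.9, 103.2,  50. ]), array([582.9,  59.5,  50. ]), array([578.9,  81.1,  70. ])]
loop scene crown [577.7  81.4  70. ]
disc [578.4  82.6  28. ]
well [577.5  83.5 105. ]
dish [453.7 290.9  14. ] [457.9 298.7  14. ]
knob [ 627.5 -132.2   58. ]
```

carry_out --grip '[-1, -1, -1, -1, -1]' --pt "-0.04 0 0" --pt "-0.04 0 0" --pt "-0.04 0 0" --pt "-0.04 0 0" --pt "-0.04 0 0" --turn '[0.047, 0.047, 0.047, 0.047, 0.047]'

```text
t: 0.65
eef_pos: [177.3, 599.2, 329.2]
tcp_rot: [-0.902, 1.57, -1.934]
ft_force: [-0.6, 0.3, -1.0]
opening: 1.0
```

carry_out --grip '[-1, -1, -1, -1, -1]' --pt "0 0 0" --pt "0 0 0" --pt "0 0 0" --pt "0 0 0" --pt "0 0 0" --turn '[0.047, 0.047, 0.047, 0.047, 0.047]'

```text
t: 1.15
eef_pos: [177.3, 599.2, 328.4]
tcp_rot: [-0.226, 1.57, -1.996]
ft_force: [1.2, -0.5, 0.6]
opening: 1.0
```

carry_out --grip '[-1]' --pt "0 0 0" --turn '[0.019]'

```text
t: 1.25
eef_pos: [177.4, 599.2, 328.4]
tcp_rot: [-0.108, 1.57, -1.937]
ft_force: [0.5, 0.3, 0.8]
opening: 1.003
```

Run:
```python
from h import *
st()
i=cams.camera_info('wrist'); R=i['view'][:3,:3]; c=-R.T@i['view'][:3,3]
s=env.state(); print('cam rel in tool',rot(s).T@(c-s['eef_pos']),'fwd',rot(s).T@R[2])
print(shift([520,150,300]), shift([470,-200,300]))
```

```text
t 1.25 pos [177.4 599.2 328.4] yawY -14.83 yaw Z -104.83 ax [-0. -0. -1.] F [0.5 0.3 0.8] op 1.003 j [ 1.18  0.41  1.42 -0.    1.31  1.44]
cam rel in tool [-154.62444969   -0.71824167  -68.69006489] fwd [9.68806493e-01 1.33659004e-04 2.47818402e-01]
[0.0571 0.8924 0.6931] [0.0574 0.9748 1.3954]
```

carry_out --grip '[-1, -1, -1, -1, -1]' --pt "0.005 0.074 0.058" --pt "0.005 0.074 0.058" --pt "0.005 0.074 0.058" --pt "0.005 0.074 0.058" --pt "0.005 0.074 0.058" --turn '[0, 0, 0, 0, 0]'

```text
t: 1.75
eef_pos: [320.8, 410.9, 316.0]
tcp_rot: [0.768, 1.571, -1.056]
ft_force: [-0.2, 0.4, 0.7]
opening: 0.999
```

carry_out --grip '[-1, -1, -1, -1, -1]' --pt "0.005 0.074 0.058" --pt "0.005 0.074 0.058" --pt "0.005 0.074 0.058" --pt "0.005 0.074 0.058" --pt "0.005 0.074 0.058" --turn '[0, 0, 0, 0, 0]'

```text
t: 2.25
eef_pos: [463.7, 224.1, 303.5]
tcp_rot: [-2.996, 1.571, 1.463]
ft_force: [0.7, 0.1, -1.1]
opening: 1.002
```

carry_out --grip '[-1, -1, -1]' --pt "0.005 0.074 0.058" --pt "0.005 0.074 0.058" --pt "0 0 0" --turn '[0, 0, 0]'

```text
t: 2.55
eef_pos: [522.4, 147.3, 297.7]
tcp_rot: [-0.352, 1.57, -2.18]
ft_force: [-1.2, -0.8, 0.1]
opening: 0.997
```

Run:
```python
from h import *
st(); print(shift([427,-334,270]))
```

```text
t 2.55 pos [522.4 147.3 297.7] yawY -14.77 yaw Z -104.77 ax [-0.001 -0.001 -1.   ] F [-1.2 -0.8  0.1] op 0.997 j [ 0.15  0.31  1.67 -0.    1.17  0.41]
[0.0563 0.0608 0.9795]
```

carry_out --grip '[-1, -1, -1, -1, -1]' --pt "0 0.006 0.098" --pt "0 0.006 0.098" --pt "0 0.006 0.098" --pt "0 0.006 0.098" --pt "0 0.006 0.098" --turn '[0, 0, 0, 0, 0]'

```text
t: 3.05
eef_pos: [472.3, -90.9, 298.7]
tcp_rot: [2.739, 1.571, 0.916]
ft_force: [0.8, -0.8, 0.0]
opening: 1.0
```

carry_out --grip '[-1, -1, -1, -1, -1]' --pt "0 0.006 0.098" --pt "0 0.006 0.098" --pt "0 0.006 0.098" --pt "0 0.006 0.098" --pt "0 0.006 0.098" --turn '[0, 0, 0, 0, 0]'

```text
t: 3.55
eef_pos: [425.7, -332.1, 298.7]
tcp_rot: [2.721, 1.571, 0.897]
ft_force: [0.8, 0.4, -0.6]
opening: 0.999
```

carry_out --grip '[-1, -1]' --pt "0 0 0" --pt "0 0 0" --turn '[0, 0]'

```text
t: 3.75
eef_pos: [426.0, -330.9, 298.1]
tcp_rot: [-2.344, 1.57, 2.114]
ft_force: [-0.1, 0.5, -0.1]
opening: 1.001
```

Run:
```python
from h import *
st(); i=cams.camera_info('wrist'); im=cams.read_camera('wrist'); cv2.imwrite('pics/w1raw.png',im); np.save('w1.npy',i,allow_pickle=True)
print(proj('wrist',[[427,-334,183],[427,-334,123]],i))
cv2.imwrite('pics/w1.png',im)
print(shift([427,-334,158]))
```

```text
t 3.75 pos [ 426.  -330.9  298.1] yawY -14.61 yaw Z -104.61 ax [-0.001  0.001 -1.   ] F [-0.1  0.5 -0.1] op 1.001 j [-0.78  0.3   1.67  0.    1.17 -0.53]
[[319.34511465 199.39058018]
 [318.92866925 186.46762997]]
[0.2806 0.0037 0.0077]
```

View pics/w1.png

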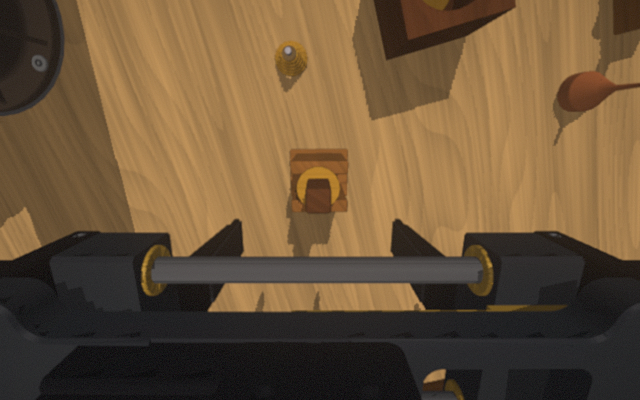

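Wrist view: handle top at (318,200), where predicted, and the stand's edges lie square to the image. So the position and yaw (−14.6°) agree. Descending to grip.

carry_out --grip '[-1, -1, -1, -1, -1]' --pt "0.06 0.004 0.007" --pt "0.08 0 0" --pt "0.08 0 0" --pt "0.05 0 0" --pt "0.026 0 0" --turn '[0, 0, 0, 0, 0]'

```text
t: 4.3
eef_pos: [427.4, -332.2, 148.7]
tcp_rot: [-2.177, 1.568, 2.285]
ft_force: [0.6, 1.0, 0.8]
opening: 1.002
```

carry_out --grip '[1, 1, 1, 1, 1]' --pt "0 0 0" --pt "0 0 0" --pt "0 0 0" --pt "0 0 0" --pt "0 0 0" --turn '[0, 0, 0, 0, 0]'

```text
t: 4.8
eef_pos: [427.6, -334.6, 151.3]
tcp_rot: [1.117, 1.57, -0.707]
ft_force: [0.2, 1.1, 0.1]
opening: 0.635
```

carry_out --grip '[1, 1, 1, 1, 1]' --pt "0 0 0" --pt "0 0 0" --pt "0 0 0" --pt "0 0 0" --pt "0 0 0" --turn '[0, 0, 0, 0, 0]'

```text
t: 5.3
eef_pos: [427.3, -334.6, 150.5]
tcp_rot: [-2.325, 1.571, 2.134]
ft_force: [-0.5, -0.6, 0.0]
opening: 0.273
```

Run:
```python
from h import *
st()
```

```text
t 5.3 pos [ 427.3 -334.6  150.5] yawY -14.51 yaw Z -104.51 ax [-0.  0. -1.] F [-0.5 -0.6  0. ] op 0.273 j [-0.79  0.47  1.85  0.    0.82 -0.53]
```

carry_out --grip '[1, 1, 1, 1, 1]' --pt "0 0 0" --pt "-0.02 0 0" --pt "-0.04 0 0" --pt "-0.06 0 0" --pt "-0.08 0 0" --turn '[0, 0, 0, 0, 0]'

```text
t: 5.8
eef_pos: [426.9, -334.1, 251.2]
tcp_rot: [-2.154, 1.568, 2.305]
ft_force: [0.5, -0.7, -1.1]
opening: 0.272
```

carry_out --grip '[1, 1, 1, 1, 1]' --pt "-0.06 0 0" --pt "-0.05 0 0" --pt "-0.03 0 0" --pt "0 0 0" --pt "0 0 0" --turn '[0, 0, 0, 0, 0]'

```text
t: 6.3
eef_pos: [427.2, -334.4, 320.4]
tcp_rot: [-2.486, 1.571, 1.973]
ft_force: [-0.3, 0.0, -1.8]
opening: 0.274
```

Run:
```python
from h import *
st()
s=cams.read_camera('scene'); w=cams.read_camera('wrist'); P=env.state()['eef_pos']+[0,0,5-130]
p=proj('scene',[P])[0]; print(p)
x,y=p.round().astype(int); W=np.zeros((400,800,3),np.uint8)
W[:,:400]=cv2.resize(s[max(0,y-50):max(0,y-50)+80,x-40:x+40],(400,400),interpolation=cv2.INTER_CUBIC); print('x0,y0',x-40,max(0,y-50))
q=proj('wrist',[P])[0]; print(q); u,v=q.round().astype(int)
c=w[max(0,v-50):max(0,v-50)+100,u-50:u+50]; W[:,400:]=cv2.resize(c,(400,400),interpolation=cv2.INTER_CUBIC); print(u-50,max(0,v-50))
cv2.imwrite('pics/lift.png',W)
```

```text
t 6.3 pos [ 427.2 -334.4  320.4] yawY -14.51 yaw Z -104.51 ax [-0.  0. -1.] F [-0.3  0.  -1.8] op 0.274 j [-0.79  0.29  1.63  0.    1.22 -0.53]
[282.35214657  57.95174727]
x0,y0 242 8
[317.57449161 194.23594707]
268 144
```

View pics/lift.png

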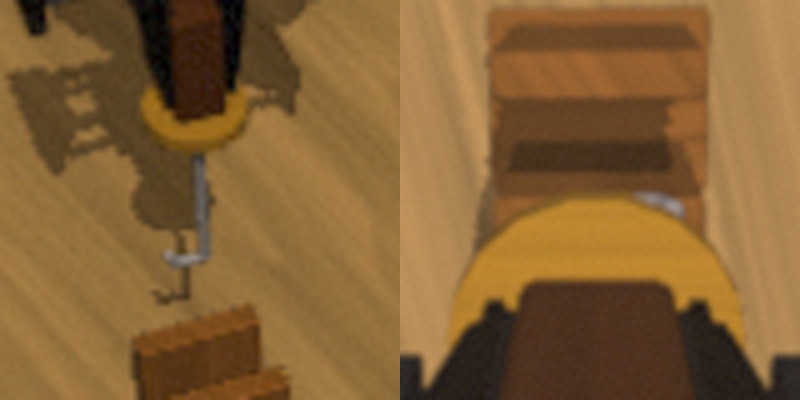

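Scene crop: the foot corner is at crop (203,258), about 8 px (under 2 real px) from the prediction. The tip goes left, which is +x; the wrist crop agrees (tip to the right, tool +y). So the foot's yaw is about −14.5°. Turning +24° for the loop.

carry_out --grip '[1, 1, 1, 1]' --pt "0 0 0" --pt "0 0 0" --pt "0 0 0" --pt "0 0 0" --turn '[-0.045, -0.045, -0.043, 0]'

```text
t: 6.8
eef_pos: [427.2, -334.5, 319.6]
tcp_rot: [-2.565, 1.569, 2.314]
ft_force: [0.3, -0.3, -2.0]
opening: 0.271
```

Run:
```python
from h import *
st(); print(shift([548,76.4,320]))
```

```text
t 6.8 pos [ 427.2 -334.5  319.6] yawY 9.54 yaw Z -80.46 ax [-0.001  0.001 -1.   ] F [ 0.3 -0.3 -2. ] op 0.271 j [-0.79  0.29  1.63  0.    1.22 -0.95]
[ 0.      0.3745 -0.7703]
```

carry_out --grip '[1, 1, 1, 1, 1]' --pt "0 0.02 -0.04" --pt "0 0.04 -0.08" --pt "0 0.042 -0.086" --pt "0 0.042 -0.086" --pt "0 0.042 -0.086" --turn '[0, 0, 0, 0, 0]'

```text
t: 7.3
eef_pos: [488.2, -131.1, 320.1]
tcp_rot: [-2.325, 1.57, 2.547]
ft_force: [0.3, -0.7, -1.7]
opening: 0.272
```

carry_out --grip '[1, 1, 1, 1, 1]' --pt "0 0.042 -0.086" --pt "0 0.042 -0.086" --pt "0 0.042 -0.086" --pt "0 0.04 -0.084" --pt "0 0.022 -0.05" --turn '[0, 0, 0, 0, 0]'

```text
t: 7.8
eef_pos: [549.0, 78.8, 319.9]
tcp_rot: [-2.197, 1.57, 2.677]
ft_force: [0.5, -1.0, -2.5]
opening: 0.271
```

carry_out --grip '[1, 1]' --pt "0 0 0" --pt "0 0 0" --turn '[0, 0]'

```text
t: 8.0
eef_pos: [548.5, 76.2, 319.9]
tcp_rot: [-1.623, 1.57, -3.031]
ft_force: [0.5, -0.5, -2.4]
opening: 0.273
```

Run:
```python
from h import *
st(); print(shift([548,76.4,320]))
w=cams.read_camera('wrist'); i=cams.camera_info('wrist')
L=np.array([578.6,81.5,47]); print(proj('wrist',[L+[0,0,21.5],L+[0,0,-19]],i))
P=env.state()['eef_pos']+[0,0,-127.5]; print(proj('wrist',[P],i))
c=w[60:260,220:420]; cv2.imwrite('pics/w2.png',cv2.resize(c,(600,600),interpolation=cv2.INTER_CUBIC))
```

```text
t 8.0 pos [548.5  76.2 319.9] yawY 9.34 yaw Z -80.66 ax [-0.001 -0.    -1.   ] F [ 0.5 -0.5 -2.4] op 0.273 j [ 0.02  0.31  1.61 -0.    1.23 -0.14]
[-0.0002 -0.001  -0.0006]
[[338.76045589 172.7447108 ]
 [336.86803304 168.50712069]]
[[317.73244257 193.8788459 ]]
```

View pics/w2.png

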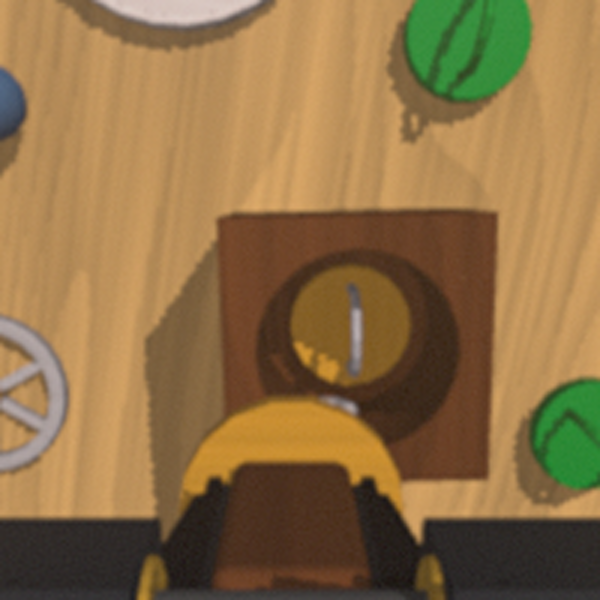

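Wrist crop: the disc centre at crop (351,325) matches the prediction exactly. The wire (352,283)–(354,375) stands square to the foot, and the tip (340,405) is short of it. Backing off 4 mm for clearance, then descending.

carry_out --grip '[1, 1, 1, 1, 1]' --pt "0.02 -0.008 0" --pt "0.04 0 0" --pt "0.04 0 0" --pt "0.04 0 0" --pt "0.04 0 0" --turn '[0, 0, 0, 0, 0]'

```text
t: 8.55
eef_pos: [544.2, 74.0, 229.3]
tcp_rot: [-1.755, 1.57, 3.119]
ft_force: [-0.0, -0.2, -2.2]
opening: 0.27
```

carry_out --grip '[1, 1, 1, 1, 1]' --pt "0.04 0 0" --pt "0.04 0 0" --pt "0.024 0 0" --pt "0.016 0 0" --pt "0 0 0" --turn '[0, 0, 0, 0, 0]'

```text
t: 9.05
eef_pos: [544.4, 74.7, 169.9]
tcp_rot: [-1.774, 1.569, 3.102]
ft_force: [0.2, 0.5, -1.0]
opening: 0.272
```

Run:
```python
from h import *
st(); 
L=np.array([578.6,81.5,47]); a=np.radians(9.4); d=L-env.state()['eef_pos']; print('along',d[0]*np.cos(a)+d[1]*np.sin(a),'side',-d[0]*np.sin(a)+d[1]*np.cos(a))
s=cams.read_camera('scene'); t=cams.read_camera('top')
W=np.hstack([cv2.resize(s[190:260,290:360],(400,400),interpolation=cv2.INTER_CUBIC),cv2.resize(t[170:240,250:320],(400,400),interpolation=cv2.INTER_CUBIC)])
cv2.imwrite('pics/in1.png',W)
```

```text
t 9.05 pos [544.4  74.7 169.9] yawY 9.38 yaw Z -80.62 ax [-0.001  0.    -1.   ] F [ 0.2  0.5 -1. ] op 0.272 j [ 0.02  0.45  1.81  0.    0.88 -0.15]
along 34.79671136971441 side 1.08462546734203
```

View pics/in1.png

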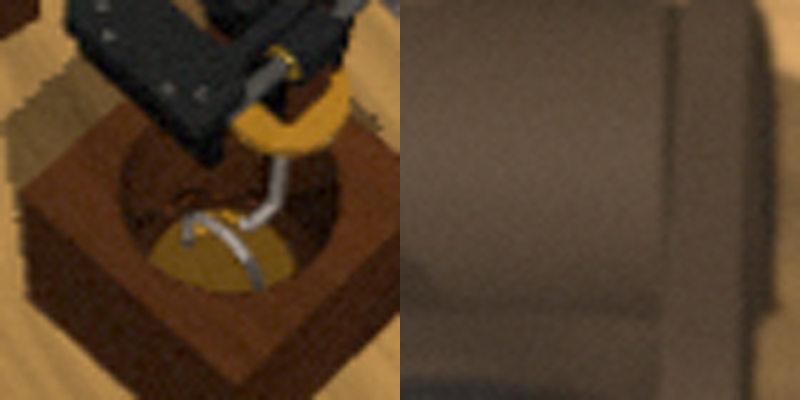

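The scene crop shows the foot in the well, its tip at (245,222) just short of the arch (190,215)–(262,290). No force is felt. Threading the loop 24 mm forward, then a gentle lift.

carry_out --grip '[1, 1, 1, 1, 1]' --pt "0 0.016 -0.002" --pt "0 0.016 0" --pt "0 0.016 0" --pt "0 0 0" --pt "0 0 0" --turn '[0, 0, 0, 0, 0]'

```text
t: 9.65
eef_pos: [568.4, 80.2, 170.5]
tcp_rot: [-1.974, 1.571, 2.903]
ft_force: [-0.3, -0.1, -2.2]
opening: 0.272
```

carry_out --grip '[1, 1, 1, 1, 1]' --pt "-0.01 0 0" --pt "-0.01 0 0" --pt "-0.01 0 0" --pt "-0.01 0 0" --pt "-0.01 0 0" --turn '[0, 0, 0, 0, 0]'

```text
t: 10.15
eef_pos: [568.1, 80.1, 196.0]
tcp_rot: [-2.078, 1.57, 2.799]
ft_force: [-0.4, 0.5, -5.6]
opening: 0.27
```

carry_out --grip '[1, 1, 1, 1, 1]' --pt "-0.01 0 0" --pt "-0.01 0 0" --pt "-0.01 0 0" --pt "0 0 0" --pt "0 0 0" --turn '[0, 0, 0, 0, 0]'

```text
t: 10.65
eef_pos: [568.3, 80.1, 210.7]
tcp_rot: [1.95, 1.571, 0.544]
ft_force: [-0.3, -0.1, -4.4]
opening: 0.274
```

Run:
```python
from h import *
st(); 
s=cams.read_camera('scene')
cv2.imwrite('pics/in2.png',cv2.resize(s[180:260,285:365],(400,400),interpolation=cv2.INTER_CUBIC))
```

```text
t 10.65 pos [568.3  80.1 210.7] yawY 9.43 yaw Z -80.57 ax [ 0.  0. -1.] F [-0.3 -0.1 -4.4] op 0.274 j [ 0.02  0.44  1.71  0.    1.   -0.14]
```

View pics/in2.png

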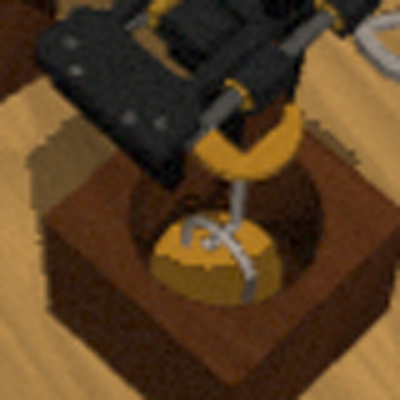

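The force rose about 3 N and the arch sits on the foot (crop (215,240)), so the weight is hooked. Drawing it up.

carry_out --grip '[1, 1, 1, 1, 1]' --pt "-0.01 0 0" --pt "-0.02 0 0" --pt "-0.03 0 0" --pt "-0.03 0 0" --pt "-0.03 0 0" --turn '[0, 0, 0, 0, 0]'

```text
t: 11.2
eef_pos: [568.4, 80.1, 272.0]
tcp_rot: [1.588, 1.57, 0.182]
ft_force: [-0.2, -0.8, -5.8]
opening: 0.274
```

carry_out --grip '[1, 1, 1, 1, 1]' --pt "-0.03 0 0" --pt "-0.03 0 0" --pt "-0.02 0 0" --pt "-0.01 0 0" --pt "0 0 0" --turn '[0, 0, 0, 0, 0]'

```text
t: 11.7
eef_pos: [568.4, 80.1, 316.2]
tcp_rot: [1.516, 1.57, 0.11]
ft_force: [-0.6, -1.0, -4.7]
opening: 0.272
```

carry_out --grip '[1, 1, 1]' --pt "0 0 0" --pt "0 0 0" --pt "0 0 0" --turn '[0, 0, 0]'

```text
t: 12.0
eef_pos: [568.2, 80.1, 315.1]
tcp_rot: [-1.828, 1.57, 3.049]
ft_force: [-0.5, -0.0, -5.7]
opening: 0.27
```

Run:
```python
from h import *
st()
s=cams.read_camera('scene'); t=cv2.imread('pics/top0.png'); s0=cv2.imread('pics/scene0.png')
# dish rim refine: project circle candidates
for n,im,z in [('top',t,14),('scene',s0,14)]:
    x,y=(202,253) if n=='top' else (423,281)
    best=None
    g=cv2.GaussianBlur(cv2.cvtColor(im,cv2.COLOR_BGR2GRAY),(0,0),1).astype(np.float32)
    th=np.linspace(0,2*np.pi,72,endpoint=False)
    for X in np.arange(440,475,1.5):
        for Y in np.arange(275,312,1.5):
            c=lambda r,z:proj(n,np.c_[X+r*np.cos(th),Y+r*np.sin(th),0*th+z])
            i_,o_=c(76,14).astype(np.float32),c(86,14).astype(np.float32)
            v=lambda q:cv2.remap(g,q[:,0].copy(),q[:,1].copy(),cv2.INTER_LINEAR).mean()
            f=abs(v(i_)-v(o_))
            if best is None or f>best[0]: best=(f,X,Y)
    print(n,best)
cv2.imwrite('pics/up.png',cv2.resize(s[130:290,280:480],(750,600),interpolation=cv2.INTER_CUBIC))
```

```text
t 12.0 pos [568.2  80.1 315.1] yawY 9.43 yaw Z -80.57 ax [-0.001  0.    -1.   ] F [-0.5 -0.  -5.7] op 0.27 j [ 0.02  0.34  1.57  0.    1.23 -0.14]
top (np.float32(36.61434), np.float64(455.0), np.float64(299.0))
scene (np.float32(30.76825), np.float64(453.5), np.float64(300.5))
```

View pics/up.png

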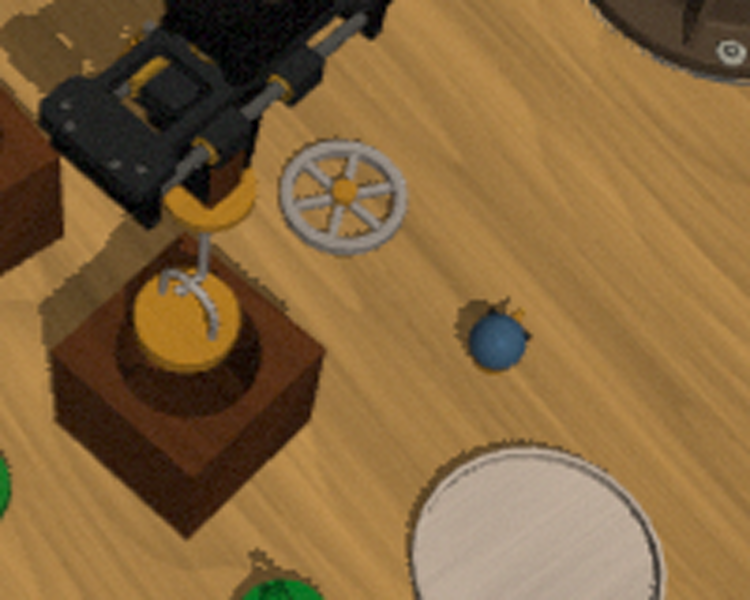

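The weight hangs clear of its well (crop (188,320)) with the loop over the foot. Both cameras put the dish at about (455,299). Carrying it there with ramps.

carry_out --grip '[1, 1, 1, 1, 1]' --pt "0 -0.003 -0.009" --pt "0 -0.007 -0.018" --pt "0 -0.01 -0.027" --pt "0 -0.013 -0.036" --pt "0 -0.013 -0.036" --turn '[0, 0, 0, 0, 0]'

```text
t: 12.55
eef_pos: [534.3, 139.9, 315.7]
tcp_rot: [-2.939, 1.57, 1.938]
ft_force: [0.7, -0.6, -4.5]
opening: 0.275
```

carry_out --grip '[1, 1, 1, 1, 1]' --pt "0 -0.013 -0.036" --pt "0 -0.013 -0.036" --pt "0 -0.013 -0.036" --pt "0 -0.013 -0.036" --pt "0 -0.013 -0.036" --turn '[0, 0, 0, 0, 0]'

```text
t: 13.05
eef_pos: [487.2, 223.4, 315.8]
tcp_rot: [2.636, 1.57, 1.231]
ft_force: [-0.0, 0.3, -4.4]
opening: 0.273
```

carry_out --grip '[1, 1, 1, 1, 1]' --pt "0 -0.013 -0.036" --pt "0 -0.013 -0.036" --pt "0 -0.013 -0.033" --pt "0 -0.01 -0.027" --pt "0 -0.007 -0.018" --turn '[0, 0, 0, 0, 0]'

```text
t: 13.55
eef_pos: [447.5, 292.6, 315.8]
tcp_rot: [2.759, 1.57, 1.353]
ft_force: [0.6, -0.3, -4.0]
opening: 0.271
```

carry_out --grip '[1, 1, 1, 1, 1]' --pt "0 -0.003 -0.009" --pt "0 0 0" --pt "0 0 0" --pt "0 0 0" --pt "0 0 0" --turn '[0, 0, 0, 0, 0]'

```text
t: 14.05
eef_pos: [446.6, 295.1, 315.6]
tcp_rot: [-0.772, 1.571, -2.179]
ft_force: [1.0, -0.4, -5.0]
opening: 0.27
```

Run:
```python
from h import *
st(); print(shift([444.6,296.5,195]))
s=cams.read_camera('scene')
cv2.imwrite('pics/od.png',cv2.resize(s[180:340,340:540],(750,600),interpolation=cv2.INTER_CUBIC))
```

```text
t 14.05 pos [446.6 295.1 315.6] yawY 9.39 yaw Z -80.61 ax [-0. -0. -1.] F [ 1.  -0.4 -5. ] op 0.27 j [ 0.46  0.28  1.65 -0.    1.21  0.3 ]
[ 0.2412 -0.0036 -0.0034]
```

View pics/od.png

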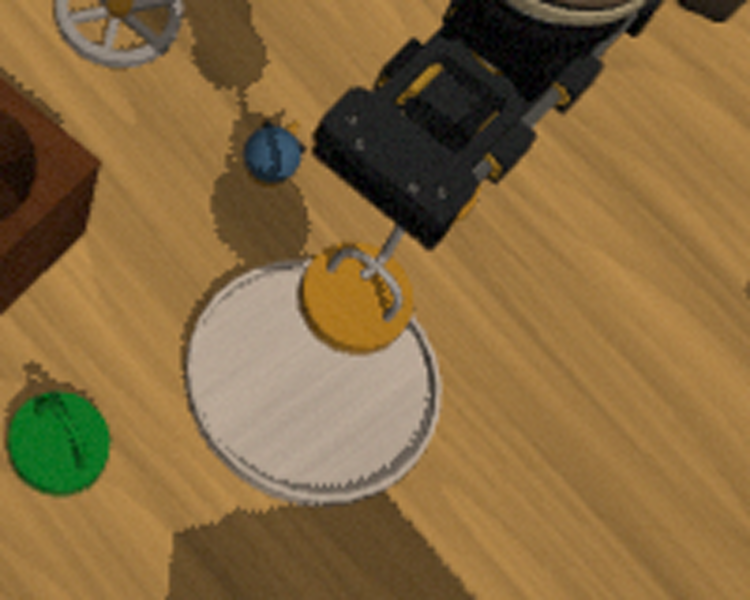

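Weight disc at crop (357,300) hangs over the dish. Going down to about 15 mm above the floor and checking there.

carry_out --grip '[1, 1, 1, 1, 1]' --pt "0.01 -0.001 -0.001" --pt "0.02 -0.001 -0.001" --pt "0.03 0 -0.001" --pt "0.03 0 0" --pt "0.03 0 0" --turn '[0, 0, 0, 0, 0]'

```text
t: 14.6
eef_pos: [444.8, 296.7, 254.3]
tcp_rot: [-1.365, 1.57, -2.771]
ft_force: [0.0, 0.1, -4.6]
opening: 0.269
```

carry_out --grip '[1, 1, 1, 1, 1]' --pt "0.03 0 0" --pt "0.03 0 0" --pt "0.03 0 0" --pt "0.02 0 0" --pt "0.01 0 0" --turn '[0, 0, 0, 0, 0]'

```text
t: 15.1
eef_pos: [444.8, 296.7, 194.4]
tcp_rot: [-1.298, 1.569, -2.704]
ft_force: [-0.3, 0.2, -3.6]
opening: 0.274
```

carry_out --grip '[1, 1, 1, 1, 1]' --pt "0 0 0" --pt "0 0 0" --pt "0 0 0" --pt "0 0 0" --pt "0 0 0" --turn '[0, 0, 0, 0, 0]'

```text
t: 15.6
eef_pos: [445.2, 296.9, 196.0]
tcp_rot: [1.98, 1.57, 0.574]
ft_force: [-0.2, 0.0, -4.5]
opening: 0.272
```

Run:
```python
from h import *
st(); s=cams.read_camera('scene')
h=cv2.cvtColor(s,cv2.COLOR_BGR2HSV)[220:330,380:480]
m=cv2.inRange(h,(12,130,60),(30,255,255)); n,l,stt,c=cv2.connectedComponentsWithStats(m)
for k in range(1,n):
    if stt[k,4]>150: print(stt[k],c[k]+[380,220], onz('scene',c[k]+[380,220],env.state()['eef_pos'][2]-127.5-16-23).round(1))
cv2.imwrite('pics/od2.png',cv2.resize(s[210:330,360:500],(700,600),interpolation=cv2.INTER_CUBIC))
```

```text
t 15.6 pos [445.2 296.9 196. ] yawY 9.43 yaw Z -80.57 ax [ 0.001  0.    -1.   ] F [-0.2  0.  -4.5] op 0.272 j [0.46 0.4  1.82 0.   0.92 0.3 ]
[   0    0  100  110 5668] [428.78352152 281.89361327] [454.4 310.6  29.4]
[ 31  46  28  27 506] [423.8201581 279.7826087] [460.5 300.   29.4]
```

View pics/od2.png

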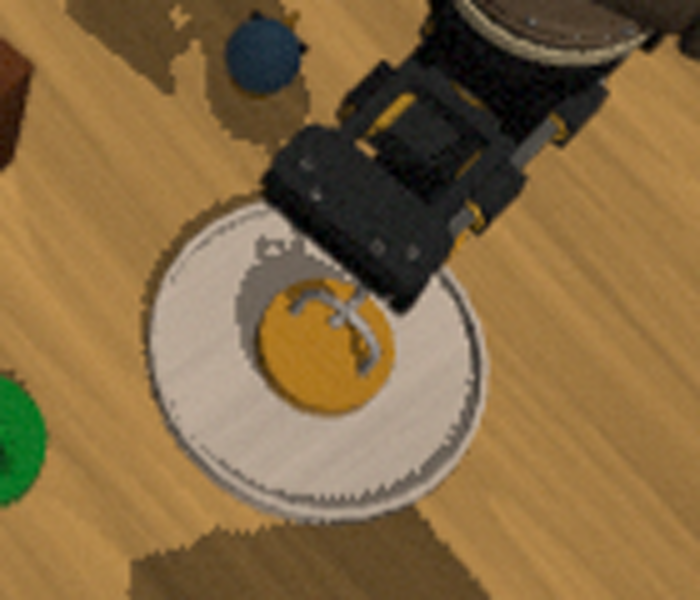

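The disc is centred in the dish to about 6 mm. Setting it down slowly, then lowering the foot into the middle of the opening.

carry_out --grip '[1, 1, 1, 1, 1]' --pt "0.005 0 0" --pt "0.005 0 0" --pt "0.005 0 0" --pt "0.005 0 0" --pt "0.004 0 0" --turn '[0, 0, 0, 0, 0]'

```text
t: 16.15
eef_pos: [445.2, 296.8, 183.3]
tcp_rot: [-0.98, 1.571, -2.386]
ft_force: [-0.0, -1.1, -4.3]
opening: 0.276
```

carry_out --grip '[1, 1, 1, 1, 1]' --pt "0.003 0 0" --pt "0.003 0 0" --pt "0.003 0 0" --pt "0.004 0 0" --pt "0.004 0 0" --turn '[0, 0, 0, 0, 0]'

```text
t: 16.65
eef_pos: [445.2, 296.9, 175.1]
tcp_rot: [2.014, 1.57, 0.608]
ft_force: [-0.1, -0.7, -0.7]
opening: 0.273
```

carry_out --grip '[1, 1, 1, 1, 1]' --pt "0.008 0 0" --pt "0.008 0 0" --pt "0.008 0 0" --pt "0 0 0" --pt "0 0 0" --turn '[0, 0, 0, 0, 0]'

```text
t: 17.15
eef_pos: [445.1, 296.8, 163.0]
tcp_rot: [-1.529, 1.571, -2.935]
ft_force: [0.2, 0.0, -1.5]
opening: 0.277
```

Run:
```python
from h import *
st()
```

```text
t 17.15 pos [445.1 296.8 163. ] yawY 9.43 yaw Z -80.57 ax [-0. -0. -1.] F [ 0.2  0.  -1.5] op 0.277 j [0.46 0.45 1.85 0.   0.84 0.3 ]
```

Force is back to the hook's own weight, so the load is off. Withdrawing 32 mm backwards, then looking.

carry_out --grip '[1, 1, 1, 1, 1]' --pt "0 -0.012 0" --pt "0 -0.016 0" --pt "0 -0.016 0" --pt "0 -0.016 0" --pt "0 -0.004 0" --turn '[0, 0, 0, 0, 0]'

```text
t: 17.65
eef_pos: [412.5, 291.4, 163.3]
tcp_rot: [-1.69, 1.571, -3.095]
ft_force: [-0.4, 0.6, -0.9]
opening: 0.276
```

carry_out --grip '[1, 1, 1]' --pt "0 0 0" --pt "0 0 0" --pt "0 0 0" --turn '[0, 0, 0]'

```text
t: 17.95
eef_pos: [413.8, 291.7, 163.1]
tcp_rot: [2.093, 1.571, 0.686]
ft_force: [-0.7, -0.6, -2.2]
opening: 0.274
```

Run:
```python
from h import *
st()
s=cams.read_camera('scene')
cv2.imwrite('pics/od3.png',cv2.resize(s[210:330,360:500],(700,600),interpolation=cv2.INTER_CUBIC))
```

```text
t 17.95 pos [413.8 291.7 163.1] yawY 9.43 yaw Z -80.57 ax [ 0.  0. -1.] F [-0.7 -0.6 -2.2] op 0.274 j [0.48 0.41 1.92 0.   0.81 0.32]
```

View pics/od3.png

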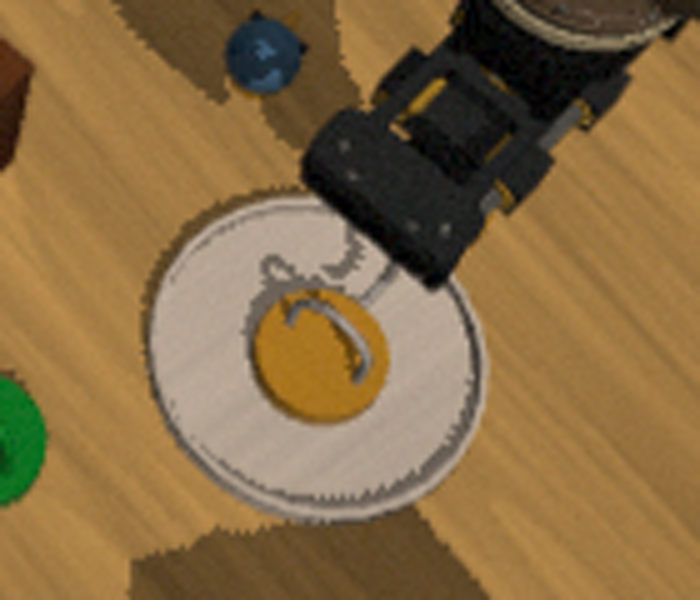

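The weight stands free near the dish's middle (crop (320,357)), with the foot out of the loop at (370,295). Rising, turning back and returning.

carry_out --grip '[1, 1, 1, 1, 1]' --pt "-0.02 0 0" --pt "-0.06 0 0" --pt "-0.08 0 0" --pt "-0.08 0 0" --pt "-0.07 0 0" --turn '[0, 0, 0, 0, 0]'

```text
t: 18.5
eef_pos: [413.5, 291.5, 321.0]
tcp_rot: [1.949, 1.569, 0.543]
ft_force: [0.5, 0.2, -1.4]
opening: 0.272
```

carry_out --grip '[1, 1, 1, 1, 1]' --pt "0 0 0" --pt "0 0 0" --pt "0 0 0" --pt "0 0 0" --pt "0 0 0" --turn '[0.045, 0.045, 0.043, 0, 0]'

```text
t: 19.0
eef_pos: [413.5, 291.6, 318.5]
tcp_rot: [2.508, 1.57, 0.688]
ft_force: [-0.6, -0.5, -1.8]
opening: 0.273
```

Run:
```python
from h import *
st(); a=shift([510,0,320]); print(a,np.linalg.norm(a)*10)
```

```text
t 19.0 pos [413.5 291.6 318.5] yawY -14.29 yaw Z -104.29 ax [ 0.  0. -1.] F [-0.6 -0.5 -1.8] op 0.273 j [0.48 0.23 1.71 0.   1.19 0.73]
[-0.003   0.3308  0.5175] 6.142018316481969
```

carry_out --grip '[1, 1, 1, 1, 1]' --pt "0 0.025 0.038" --pt "0 0.05 0.08" --pt "0 0.05 0.08" --pt "0 0.05 0.08" --pt "0 0.05 0.08" --turn '[0, 0, 0, 0, 0]'

```text
t: 19.5
eef_pos: [477.9, 88.3, 318.5]
tcp_rot: [2.1, 1.57, 0.28]
ft_force: [0.8, 0.1, -0.8]
opening: 0.271
```

carry_out --grip '[1, 1, 1, 1, 1]' --pt "0 0.05 0.08" --pt "0 0.05 0.08" --pt "0 0 0" --pt "0 0 0" --pt "0 0 0" --turn '[0, 0, 0, 0, 0]'

```text
t: 20.0
eef_pos: [505.7, 0.9, 318.2]
tcp_rot: [-2.36, 1.57, 2.101]
ft_force: [-0.1, 0.4, -1.0]
opening: 0.27
```

Run:
```python
from h import *
st(); a=shift([427.3,-334.5,320]); print(a,np.linalg.norm(a)*10)
```

```text
t 20.0 pos [505.7   0.9 318.2] yawY -14.39 yaw Z -104.39 ax [-0.  0. -1.] F [-0.1  0.4 -1. ] op 0.27 j [-0.13  0.23  1.72  0.    1.19  0.12]
[-0.0039  0.0148  0.6887] 6.888700457996414
```

carry_out --grip '[1, 1, 1, 1, 1]' --pt "0 0.001 0.04" --pt "0 0.002 0.09" --pt "0 0.002 0.09" --pt "0 0.002 0.09" --pt "0 0.002 0.09" --turn '[0, 0, 0, 0, 0]'

```text
t: 20.5
eef_pos: [459.9, -194.6, 318.5]
tcp_rot: [1.736, 1.57, -0.084]
ft_force: [1.0, -0.4, -2.3]
opening: 0.274
```

carry_out --grip '[1, 1, 1, 1, 1]' --pt "0 0.002 0.09" --pt "0 0.002 0.09" --pt "0 0.002 0.07" --pt "0 0.001 0.039" --pt "0 0 0" --turn '[0, 0, 0, 0, 0]'

```text
t: 21.0
eef_pos: [427.5, -336.1, 317.9]
tcp_rot: [-1.506, 1.571, 2.953]
ft_force: [-0.1, 0.1, -0.8]
opening: 0.273
```

carry_out --grip '[1, 1, 1]' --pt "0 0 0" --pt "0 0 0" --pt "0 0 0" --turn '[0, 0, 0]'

```text
t: 21.3
eef_pos: [427.9, -334.1, 318.3]
tcp_rot: [1.877, 1.571, 0.055]
ft_force: [-0.2, 0.2, -2.1]
opening: 0.276
```

Run:
```python
from h import *
st(); print(shift([427.3,-334.5,151]))
```

```text
t 21.3 pos [ 427.9 -334.1  318.3] yawY -14.4 yaw Z -104.4 ax [ 0.  0. -1.] F [-0.2  0.2 -2.1] op 0.276 j [-0.78  0.29  1.63  0.    1.22 -0.53]
[ 0.3347 -0.0011  0.0011]
```

carry_out --grip '[1, 1, 1, 1, 1]' --pt "0.03 -0.001 0.001" --pt "0.06 0 0" --pt "0.06 0 0" --pt "0.06 0 0" --pt "0.05 0 0" --turn '[0, 0, 0, 0, 0]'

```text
t: 21.8
eef_pos: [427.0, -334.7, 186.9]
tcp_rot: [-2.354, 1.57, 2.106]
ft_force: [-0.2, -0.3, -2.0]
opening: 0.274
```

carry_out --grip '[1, 1, 1, 1, 1]' --pt "0.04 0 0" --pt "0.02 0 0" --pt "0.008 0 0" --pt "0.004 0 0" --pt "0 0 0" --turn '[0, 0, 0, 0, 0]'

```text
t: 22.3
eef_pos: [427.1, -335.8, 152.7]
tcp_rot: [1.132, 1.57, -0.692]
ft_force: [0.4, 0.1, -2.2]
opening: 0.275
```

carry_out --grip '[1, 1]' --pt "0 0 0" --pt "0 0 0" --turn '[0, 0]'

```text
t: 22.5
eef_pos: [427.0, -335.9, 152.7]
tcp_rot: [1.128, 1.57, -0.696]
ft_force: [0.3, -0.5, -1.2]
opening: 0.272
```

Run:
```python
from h import *
st()
```

```text
t 22.5 pos [ 427.  -335.9  152.7] yawY -14.51 yaw Z -104.51 ax [ 0.001 -0.001 -1.   ] F [ 0.3 -0.5 -1.2] op 0.272 j [-0.79  0.47  1.84  0.    0.83 -0.53]
```

Still about 2 mm above the rest height, so lowering that before opening.

carry_out --grip '[1, 1, 1, 1, 1]' --pt "0.002 0 -0.002" --pt "0.002 0 0" --pt "0 0 0" --pt "0 0 0" --pt "0 0 0" --turn '[0, 0, 0, 0, 0]'

```text
t: 23.0
eef_pos: [427.1, -334.7, 150.5]
tcp_rot: [1.581, 1.57, -0.243]
ft_force: [-0.8, 1.7, 5.7]
opening: 0.274
```

```bash
python3 -c "
from h import *
st()"
```

```text
t 23.0 pos [ 427.1 -334.7  150.5] yawY -14.51 yaw Z -104.51 ax [ 0. -0. -1.] F [-0.8  1.7  5.7] op 0.274 j [-0.79  0.47  1.85  0.    0.82 -0.53]
```

The collar rests on the stand (force +5.7 N, at the original grasp pose). Opening and rising.

carry_out --grip '[-1, -1, -1, -1, -1]' --pt "0 0 0" --pt "0 0 0" --pt "0 0 0" --pt "0 0 0" --pt "0 0 0" --turn '[0, 0, 0, 0, 0]'

```text
t: 23.5
eef_pos: [427.1, -334.8, 150.0]
tcp_rot: [-2.578, 1.571, 1.881]
ft_force: [0.8, -0.3, 0.3]
opening: 0.636
```

carry_out --grip '[-1, -1, -1, -1, -1]' --pt "0 0 0" --pt "0 0 0" --pt "0 0 0" --pt "0 0 0" --pt "0 0 0" --turn '[0, 0, 0, 0, 0]'

```text
t: 24.0
eef_pos: [427.1, -334.8, 150.1]
tcp_rot: [-3.08, 1.571, 1.379]
ft_force: [-0.8, 0.2, 0.5]
opening: 0.991
```

carry_out --grip '[-1, -1, -1, -1, -1]' --pt "-0.02 0 0" --pt "-0.06 0 0" --pt "-0.08 0 0" --pt "-0.08 0 0" --pt "-0.06 0 0" --turn '[0, 0, 0, 0, 0]'

```text
t: 24.5
eef_pos: [427.1, -334.8, 303.4]
tcp_rot: [1.078, 1.568, -0.746]
ft_force: [-0.4, 0.2, -0.9]
opening: 0.998
```

carry_out --grip '[-1, -1, -1, -1, -1]' --pt "0 0 -0.06" --pt "0 0 -0.08" --pt "0 0 -0.06" --pt "0 0 0" --pt "0 0 0" --turn '[0, 0, 0, 0, 0]'

```text
t: 25.0
eef_pos: [452.3, -237.6, 300.9]
tcp_rot: [1.145, 1.57, -0.677]
ft_force: [-0.4, -0.9, -0.2]
opening: 1.003
```

Run:
```python
from h import *
st()
s=cams.read_camera('scene')
s0=cv2.imread('pics/scene0.png')
up=lambda a:cv2.resize(a,(266,266),interpolation=cv2.INTER_CUBIC)
r=lambda s:np.hstack([up(s[50:130,245:325]),up(s[140:220,225:305]),up(s[240:320,383:463])])
cv2.imwrite('pics/end.png',np.vstack([r(s0),r(s)]))
```

```text
t 25.0 pos [ 452.3 -237.6  300.9] yawY -14.43 yaw Z -104.43 ax [ 0.001 -0.001 -1.   ] F [-0.4 -0.9 -0.2] op 1.003 j [-0.61  0.26  1.73 -0.    1.15 -0.36]
```

No more viewing is possible, so I'll check numerically against the earlier images.

Run:
```python
from h import *
s=cams.read_camera('scene'); s0=cv2.imread('pics/scene0.png')
g=lambda a:cv2.cvtColor(a,cv2.COLOR_BGR2GRAY).astype(np.float32)
# hook: match handle+collar patch of start picture
tpl=s0[55:92,272:302]; r=cv2.matchTemplate(s[40:130,250:330],tpl,cv2.TM_CCOEFF_NORMED); _,v,_,p=cv2.minMaxLoc(r); print('hook match',v,'offset px',p[0]+250-272,p[1]+40-55)
tpl=s0[168:190,252:280]; r=cv2.matchTemplate(s[155:205,240:295],tpl,cv2.TM_CCOEFF_NORMED); _,v,_,p=cv2.minMaxLoc(r); print('knob match',v,'offset px',p[0]+240-252,p[1]+155-168)
h=cv2.cvtColor(s,cv2.COLOR_BGR2HSV)[255:310,398:450]
m=cv2.inRange(h,(12,130,60),(30,255,255)); n,l,a,c=cv2.connectedComponentsWithStats(m)
k=1+np.argmax(a[1:,4]); print('disc',a[k],onz('scene',c[k]+[398,255],18).round(1))
st()
```

```text
hook match 0.766643226146698 offset px 0 0
knob match 0.9674109220504761 offset px 0 0
disc [ 13  13  27  27 511] [459.8 300.4  18. ]
t 25.1 pos [ 452.  -238.6  300.4] yawY -14.53 yaw Z -104.53 ax [ 0. -0. -1.] F [0.6 0.  0.1] op 1.001 j [-0.61  0.26  1.73 -0.    1.15 -0.36]
```

The hook match (0.77, zero offset) may be lowered by the arm's shadow. Moving further off and rechecking.

carry_out --grip '[-1, -1, -1, -1, -1]' --pt "0 0 -0.06" --pt "0 0 -0.09" --pt "0 0 -0.09" --pt "0 0 -0.09" --pt "0 0 -0.09" --turn '[0, 0, 0, 0, 0]'

```text
t: 25.6
eef_pos: [505.1, -34.0, 300.2]
tcp_rot: [1.704, 1.571, -0.122]
ft_force: [1.2, -0.0, 1.1]
opening: 0.996
```

carry_out --grip '[-1, -1, -1, -1]' --pt "0 0 -0.06" --pt "0 0 0" --pt "0 0 0" --pt "0 0 0" --turn '[0, 0, 0, 0]'

```text
t: 26.0
eef_pos: [512.2, -6.8, 300.0]
tcp_rot: [-1.015, 1.571, -2.84]
ft_force: [-0.7, 0.3, 0.4]
opening: 1.0
```

Run:
```python
from h import *
s0=cv2.imread('pics/scene0.png'); t0=cv2.imread('pics/top0.png')
for n,a,b in [('scene',s0,(55,92,272,302)),('top',t0,(258,290,460,496))]:
    s=cams.read_camera(n); y0,y1,x0,x1=b
    r=cv2.matchTemplate(s[y0-12:y1+12,x0-12:x1+12],a[y0:y1,x0:x1],cv2.TM_CCOEFF_NORMED); _,v,_,p=cv2.minMaxLoc(r); print(n,v,p[0]-12,p[1]-12)
st()
```

```text
scene 0.7136581540107727 0 0
top 0.9739013314247131 0 0
t 26.1 pos [512.2  -6.8 300.1] yawY -14.61 yaw Z -104.61 ax [-0.  0. -1.] F [0.2 0.2 0.6] op 0.996 j [-0.14  0.26  1.73  0.    1.15  0.11]
```

Run:
```python
from h import *
s0=cv2.imread('pics/scene0.png'); s=cams.read_camera('scene')
d=np.abs(s.astype(int)-s0).max(2)[52:122,262:312]
for r in cv2.resize((d>40).astype(np.uint8)*255,(50,35),interpolation=cv2.INTER_AREA): print(''.join('#' if v>120 else '.' for v in r))
print(s0[65,272:302].sum(1)); print(s[65,272:302].sum(1))
```

```text
........................##########################
......................############################
....................##############################
.........................#########################
..........................########################
...........................#######################
............................######################
............................######################
............................######################
...............................###################
................................##################
................................##################
.................................#################
.................................#################
.............#...................#################
....................................##############
...................................###############
....................................#.############
......................................############
.......................................###########
.......................................###########
.............................
[... 230 characters left out ...]
...................###########################
........................###.######################
.........................#########################
.........................#########################
..........................#######################.
......................############################
.....................##..#.#######################
......................############################
.......................###########################
[317 307 287 285 277 240 116  64 124 123 148 152 140 122 108  98  88 175
 298 321 319 318 315 302 309 301 299 284 296 296]
[346 322 312 296 283 216 116 108 136 166 153 164 141 133 120 119 112 181
 216 212 204 202 206 197 202 194 193 184 193 190]
```

The only difference is the arm's shadow over the background. The handle's edges are in the same columns, upright and in place. Handing in.

```bash
python3 -c "
from cell import env
print(env.job_done())"
```

```text
the job is handed in; nothing more can be done
None
```

The job is handed in, at about 26 s of the 61 s allowed; no verdict was reported. I took the hook from its stand, drew the looped brass weight out of its well, stood it in the tin dish and unhooked it. I then hung the hook back in its stand.

**Last checks**
- **Weight:** the disc's centre measured (460, 300) mm against the dish's centre at about (455, 299), so roughly 5 mm off with 45 mm allowed. The last picture I could view showed it flat and free of the hook.
- **Hook:** it was released at the same arm pose at which it was gripped, and the top camera matched the start picture at 0.97 with no offset.
- **Knob weight:** it matched the start picture at 0.97 with no offset, so it was not moved.
- **Arm:** the gripper is open and clear of everything, with no contact force.

**Checks that failed or disagreed**
- **Hook, scene camera:** this match was only 0.71–0.77, though also with no offset. A pixel comparison put the difference in the background, apparently the arm's shadow, with the handle's edges where they started.
- **Final pictures:** the 12-picture limit stopped me viewing the last images, so the end state was checked by numbers only.

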